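Let the garnish station's glass lid down on a finger

TASK

The glass lid of the small steel garnish station stands open, leaning back on its hinge, and its damper is worn so it bangs if it is let go. Without ever gripping it, push the lid forward from behind with a finger until it topples, catch it from below on a finger, let it down slowly on that finger until it is fully shut without banging, and take the hand away. Do not shift the station, do not touch the cup and the lemon inside, and leave the bottles and other things around it where they stand.

Things in the scene. Friction and masses are not known exactly. Their poses are not given: they have to be found in the camera images.
- station: low open steel box on rubber feet, 125 deep (its x) x 210 wide (its y) x 105 mm high to the rim, loose, about 3 kg, with two white-lined wells side by side, their floor 34 mm above its underside. Origin: centre of its underside; z up; its front face looks along its own -x, at x = -62.5 mm. The hinge is along the back.
- lid (a joint): angle of the lid in rad: 0 is shut on the rim, 1.57 upright, 1.72 leaning back on its open stop. It starts between 1.60 and 1.72. Hinge friction is slight (about 0.025 N m) and holds the lid still only within about 0.09 rad of upright; once about 0.12 rad forward of upright (below about 1.45) it falls shut by its own weight, slowly at first, in 0.6 to 1.1 s, and slams at about 5 rad/s. Lid mass about 0.4 kg, its centre of mass about 80 mm from the hinge.
- lid_hinge (a point): point on the hinge axis at mid-width of the station: 68.5 mm behind the station's centre (its +x), 105 mm above its underside. The axis runs along the station's y and lies in the plane of the lid's underside. Its axes are those of the station.
- lid_lip (a point): middle of the free edge of the lid, on its underside, 153 mm from the hinge axis. With the lid shut it lies 105 mm above the counter and 22 mm in front of the station's front face, so the lip overhangs the face by 22 mm over the full width. x of this point's frame points along the lid from the lip to the hinge, y along the hinge, z out of the lid's upper face.
- lid_cover: upper half of the lid: steel frame with a glass pane, 145 x 214 mm; its outer face is 11 mm from the underside. Origin on the hinge axis.
- lid_seal: lower half of the lid: black plastic seal and grip strip, 6 mm thick, the whole underside of the lid (no recess deeper than 3 mm). With the cover above it the lid is 11 mm thick. Origin on the hinge axis.
- dip_cup: white square sauce cup, 82 x 82 x 35 mm, in the station's left well; origin: centre of its underside
- lemon: yellow lemon, 78 x 55 x 56 mm, in the station's right well; origin under its middle
- soy_bottle: dark bottle with yellow cap, 56 mm across, 214 mm high; stays where it is; origin: centre of its underside
- squeeze_bottle: white squeeze bottle, 49 x 80 x 185 mm; stays where it is; origin: centre of its underside
- salt_shaker: clear shaker with grey cap, 44 mm across, 90 mm high; stays where it is; origin: centre of its underside
- pepper_jar: spice jar with red cap, 45 mm across, 106 mm high; stays where it is; origin: centre of its underside
- sauce_bottle: bottle with green cap, 58 mm across, 206 mm high; stays where it is; origin: centre of its underside
- dip_bowl: small white bowl, 101 mm across, 45 mm high; stays where it is; origin: centre of its underside
Not all that is in view belongs to the job. Several things have the shape of the lemon; the one meant has the colours described above.

How it is judged (in metres and radians):
On the way, in this order (a step that is already met when the one before it is completed fails the run):
1. the lid is pushed from behind: a finger presses on its cover while it is still standing up (contact force between the fingers and lid_cover above 0.1 N and value of joint lid above 1.3 rad), for 0.05 s.
2. the toppled lid has been caught: well forward of upright, more than 0.45 rad open, resting with its underside on a finger and no longer falling freely (value of joint lid between 0.45 and 1.3 rad and velocity of joint lid above -1.2 rad/s and contact force between the fingers and lid_seal above 0.2 N), for 0.2 s.
3. the lid has been let down nearly shut (below 0.2 rad, lip within about 30 mm) and still rests on the finger, moving slowly (value of joint lid below 0.2 rad and velocity of joint lid above -1.2 rad/s and contact force between the fingers and lid_seal above 0.2 N), for 0.1 s.
At the end, for the whole second after the job is handed in: The lid is fully shut (within 0.02 rad) and at rest, the station stands within 20 mm of where it was and level, the cup and the lemon lie in their wells, and the bottles and other things are within 30 mm of where they stood (value of joint lid below 0.02 rad and distance of station from where it was at the start of the episode below 0.02 m and angle between station's own z axis and vertical below 0.05 rad and z of dip_cup in the frame of station below 0.05 m and z of lemon in the frame of station below 0.06 m and velocity of joint lid above -0.1 rad/s and distance of each of soy_bottle, squeeze_bottle, salt_shaker, pepper_jar, sauce_bottle, dip_bowl from where it was at the start of the episode below 0.03 m); the robot touches nothing.
It fails at once if the lid bangs shut (faster than 2 rad/s, 0.3 m/s at the lip, over the last 0.05 rad) (value of joint lid below 0.05 rad and velocity of joint lid below -2 rad/s).
It fails at once if the lid is gripped: fingers press on its cover and on its underside at once with more than 1.5 N each (contact force between the fingers and lid_cover above 1.5 N and contact force between the fingers and lid_seal above 1.5 N).
It fails at once if the station is shifted more than 20 mm, lifted or tilted (distance of station from where it was at the start of the episode above 0.02 m or angle between station's own z axis and vertical above 0.08 rad or height (world z) of station above 0.012 m).
It fails at once if the fingers touch the cup or the lemon in the station (contact force between the fingers and dip_cup above 0.5 N or contact force between the fingers and lemon above 0.5 N).
It fails at once if a bottle, shaker, jar or bowl beside the station is moved more than 30 mm (distance of any of soy_bottle, squeeze_bottle, salt_shaker, pepper_jar, sauce_bottle, dip_bowl from where it was at the start of the episode above 0.03 m).
It also fails if it takes over 38 s, if anything falls off the work surface, if the arm or the gripper's body presses on something with over 40 N, if the wrist force passes 120 N, or if a joint passes its speed limit or range.

ROBOT

A 7-joint arm with a two-finger parallel gripper is mounted at the origin on a cart in front of the work surface, level with it; the furniture and walls round the work are solid. World frame = base frame: x ahead of the robot, y to its left, z up, the work surface at z = 0. Lengths are in mm, angles in rad, forces in N, time in s.
With the tool pointing down it reaches from about 400 to 850 mm from the base axis. Payload 4.5 kg.
Tool frame: the origin (TCP) lies at the very end of the fingers, on their centre line; the grasp point (between the pads) lies 19 mm behind it; z points along the fingers, y is the line along which they close (so a half turn about z gives the same grasp; the last joint's range is limited). The gripper opens to 88 mm and grips with 3 to 60 N. Pads are 18 mm wide; open, the fingers measure 123 mm over their backs; the gripper's body (75 mm by 187 mm) begins 45 mm behind the grasp point.
Start: joints at [1.322, 0.689, -0.195, 1.565, 0.157, 0.902, -0.215], TCP at [174.432, -600.189, 238.743] pointing down, gripper open.
Joint ranges: [-3.01, 3.01], [-0.46, 2.08], [-1.47, 1.51], [0.13, 2.56], [-1, 4.14], [0.04, 2.09], [-2.66, 2.66]. Speed limits (rad/s): [2.57, 2.57, 3.14, 3.14, 3.14, 3.14, 3.14].

INTERFACE

Orientations are given as [roll, pitch, yaw] about the fixed x, y, z axes, in that order (R = Rz(yaw) Ry(pitch) Rx(roll)).
In Python, from workcell import * gives the robot as it stands.
- The arm moves only by the tool apply_moves, never from a script. Its argument "targets" is a list of rows, each an object with "delta_pos": the shift along the tool's x, y, z in m, a list of three; "yaw": the turn about the tool's z in degrees; "grip": the gripper command: -1 is fully open, 1 is shut, values between are in proportion. In form: [{"delta_pos": [x, y, z], "yaw": yaw, "grip": grip}, ...]. A call has 1 to 5 rows; each row is the pose to reach, as a shift and turn from the pose commanded when the call began, along the tool's axes at that moment; what a row does not reach only later rows make up. A row lasts 1/12 s, in which the tool goes at most 41.7 mm and 7.16 degrees, less where a joint would pass 70% of its speed; a pose out of reach is approached as far as the arm can. A call with a gripper value outside its range is refused whole. The fingers move at their own pace and stop on an object; "grip_force" is the grip in N (left out, the last holds). Time passes only in rows, so rows that repeat a pose let the fingers close. It gives the time, the measured TCP pose, the force, the opening and the grip force at its end, in the units of the state.
- get_obs(): the state, without advancing time (a new reading comes with each control period).
- snapshot(name): name is "side" or "top" or "wrist"; returns a dict with "img" (384x512x3 uint8, red, green, blue), "fov_y" (degrees; the focal length in pixels is half the picture's height over the tangent of half this angle, whatever the lens; pixels are square), "cx", "cy" (the principal point, pixels), "world_to_cam" (4x4, takes a point from world to camera coordinates). Camera axes: x right, y up, looking along -z (the intrinsics and any distortion apply to the point x, -y, -z); pixel columns grow to the right and rows downward; lengths in mm; the calibration is good to about 2 mm. A picture is of the moment at which its call begins. There is no depth.
- sign_off(): hands the job in; it is judged then, once.
The state is a dict: "time": time; "q": joint angles; "qd": joint speeds; "tau": joint torques, N m; "eef_pos": TCP position; "tcp_rot": TCP orientation; "force": force on the tool from outside, world axes, zero at the start; "torque": the same for the moment, N m; "gripper_width": opening from 0.0 (shut) to 1.0 (fully open); "grasp_force": force on a finger pad.
Only numpy, scipy, OpenCV 4.12 (cv2) and the standard library are available. Lean on these libraries where they do the work, as an engineer would, in place of code of your own. Each camera call takes 0.05 s, during which the arm holds its last target. There are 200 camera calls.

## Working session

There is one attempt and no reset: what is moved stays moved. The work goes in short steps, Python scripts to look and compute and a tool call to move; the robot and the scene stay as the last step left them, time stands still between calls to the robot, and variables do not carry over. Pictures are saved under pics/ and viewed, at most 10 in all, crops included, and the job is handed in when it is done.

Besides the shell and the picture viewer there is one more tool, called after "Emit:" by a JSON object that holds its "method" and its "body". apply_moves: Moves the arm, as the interface text tells. Its arguments: {"type":"object","properties":{"targets":{"type":"array","items":{"type":"object","properties":{"delta_pos":{"type":"array","items":{"type":"number"}},"yaw":{"type":"number"},"grip":{"type":"number"}}}},"grip_force":{"type":"number"}},"required":["targets"]}

```bash
mkdir -p pics; ls; python3 - <<'E'
from workcell import *
import cv2, numpy as np
o=get_obs(); print({k:np.round(v,3).tolist() for k,v in o.items()})
for n in ["side","top"]:
    s=snapshot(n); cv2.imwrite(f"pics/{n}0.png",s["img"][:,:,::-1]); 
    print(n,s["fov_y"],s["cx"],s["cy"],np.round(s["world_to_cam"],4).tolist(),[k for k in s])
E
```

```text
pics
{'time': 0.0, 'q': [1.322, 0.69, -0.194, 1.566, 0.157, 0.902, -0.215], 'qd': [-0.0, -0.001, -0.0, -0.001, 0.001, -0.0, 0.001], 'tau': [0.001, -52.756, -1.267, -15.343, -0.053, 0.007, 0.0], 'eef_pos': [174.156, -599.606, 237.93], 'tcp_rot': [-3.14, 0.0, 0.283], 'force': [-0.198, 0.192, 0.042], 'torque': [0.014, 0.019, 0.031], 'grasp_force': 0.0, 'gripper_width': 0.999}
side 44.77850276644372 266.10821434548313 195.19579060930786 [[-0.9146, -0.4035, -0.0265, 430.0003], [0.1795, -0.4639, 0.8675, -219.3443], [-0.3623, 0.7887, 0.4967, -1055.6502], [0.0, 0.0, 0.0, 1.0]] ['img', 'fov_y', 'cx', 'cy', 'world_to_cam']
top 53.44833123553171 259.59440857150753 185.2007631921052 [[-0.0261, -0.9996, -0.0064, -67.9322], [0.994, -0.0267, 0.1056, -506.4526], [-0.1058, -0.0036, 0.9944, -1085.5143], [0.0, 0.0, 0.0, 1.0]] ['img', 'fov_y', 'cx', 'cy', 'world_to_cam']
```

View pics/side0.png

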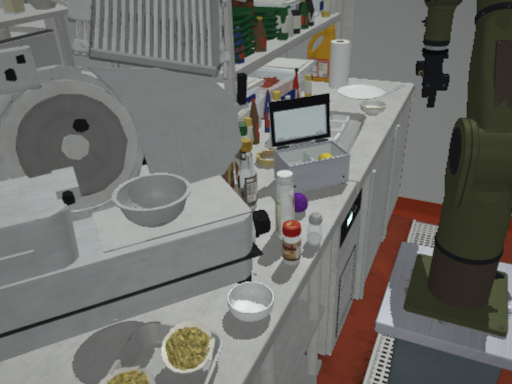

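View pics/top0.png

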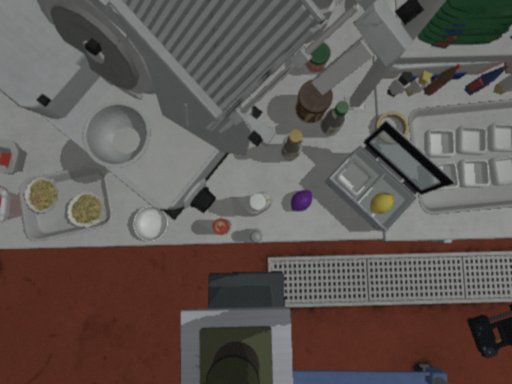

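The side view shows the station with its lid open at (310,150) and the yellow lemon inside at (326,158). In the top view the station is at about (372,190), turned in yaw. Its lid runs from (383,128) to (450,187), with the cup at (355,180) and the lemon at (382,203). 

Things that could be taken for the lemon are the purple one at (302,201) in the top view, outside the station, and the yellow one at (382,203) in the right well, which is the one meant. I'll crop in close to check.

```bash
cat > h.py <<'E'
from workcell import *
import cv2, numpy as np
def K(s):
    h=s["img"].shape[0]; f=h/2/np.tan(np.radians(s["fov_y"])/2); return f
def proj(s,P):
    P=np.atleast_2d(P).astype(float); c=P@s["world_to_cam"][:3,:3].T+s["world_to_cam"][:3,3]
    f=K(s); return np.c_[s["cx"]+f*c[:,0]/-c[:,2], s["cy"]-f*c[:,1]/-c[:,2]]
def ray(s,uv):
    f=K(s); d=np.array([(uv[0]-s["cx"])/f,-(uv[1]-s["cy"])/f,-1.]); W=np.array(s["world_to_cam"]); R=W[:3,:3]
    return -R.T@W[:3,3], R.T@d
def onz(s,uv,z):
    o,d=ray(s,uv); return o+d*(z-o[2])/d[2]
E
python3 - <<'E'
from h import *
a=cv2.imread("pics/top0.png")[110:240,310:460]; b=cv2.imread("pics/side0.png")[85:215,240:390]
a=cv2.resize(a,None,fx=2.66*1.9/1,fy=2.66*1.9,interpolation=cv2.INTER_CUBIC) if 0 else cv2.resize(a,(600,520),interpolation=cv2.INTER_CUBIC)
b=cv2.resize(b,(600,520),interpolation=cv2.INTER_CUBIC)
cv2.imwrite("pics/ta.png",a);cv2.imwrite("pics/sb.png",b)
E
```

```text
(no output)
```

View pics/ta.png

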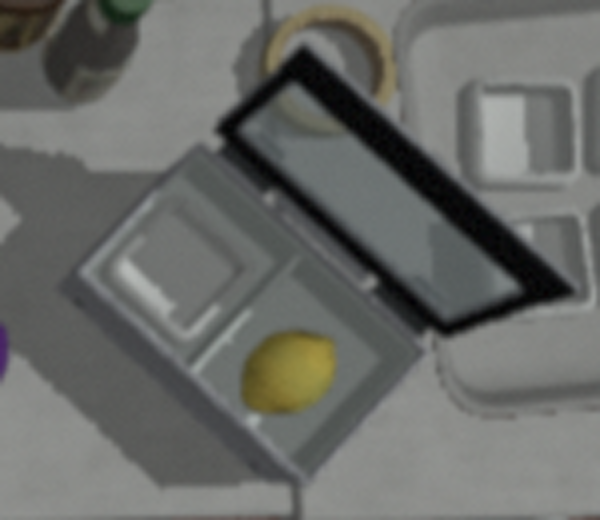

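View pics/sb.png

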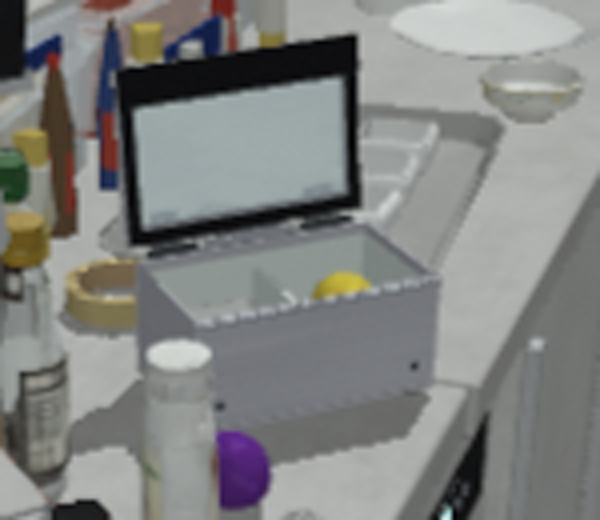

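The crops confirm it: the yellow lemon is in the right well at crop (290,372). The rim corners in the top crop are (68,285), (203,147), (422,350) and (300,482), and the lid lip runs from (305,45) to (575,292).

```bash
python3 - <<'E'
from h import *
s=snapshot("top"); t=snapshot("side")
up=lambda p:(310+p[0]/4-.375,110+p[1]/4-.375)
us=lambda p:(240+p[0]/4-.375,85+p[1]/4-.375)
FL,BL,BR,FR=[onz(s,up(p),105) for p in [(68,285),(203,147),(422,350),(300,482)]]
for n,p in zip("FL BL BR FR".split(),[FL,BL,BR,FR]): print(n,p.round(1))
print(np.linalg.norm(FL-FR),np.linalg.norm(BL-BR),np.linalg.norm(FL-BL),np.linalg.norm(FR-BR))
FRs,BRs,FLs=[onz(t,us(p),105) for p in [(437,283),(360,225),(208,322)]]
print("side FR,BR,FL",FRs.round(1),BRs.round(1),FLs.round(1))
def tri(a,b):
    o1,d1=ray(s,up(a));o2,d2=ray(t,us(b));A=np.c_[d1,-d2];k=np.linalg.lstsq(A,o2-o1,rcond=None)[0]
    return (o1+k[0]*d1+o2+k[1]*d2)/2, np.linalg.norm(o1+k[0]*d1-o2-k[1]*d2)
print("lipL",tri((305,45),(118,70)),"lipR",tri((575,292),(357,36)))
c=(FL+BL+BR+FR)/4; y=(FL-FR)+(BL-BR); yaw=np.arctan2(y[1],y[0])-np.pi/2
x=(BL-FL)+(BR-FR); print(c,yaw,np.arctan2(x[1],x[0]))
E
```

```text
FL [ 503.  -263.5  105. ]
BL [ 595.5 -359.9  105. ]
BR [ 452.6 -499.5  105. ]
FR [ 366.6 -412.2  105. ]
201.86104061854113 199.78268771509187 133.543990273199 122.57642831095214
side FR,BR,FL [ 363.  -403.7  105. ] [ 452.4 -492.2  105. ] [ 505.  -276.4  105. ]
lipL (array([ 623.10616928, -383.53022045,  254.4822545 ]), np.float64(2.688538520963634)) lipR (array([ 473.77690134, -530.69455259,  252.87848147]), np.float64(1.261611388853502))
[ 479.42785355 -383.78542004  105.        ] -0.7694267405314301 -0.7998927031038109
```

```bash
cat >> h.py <<'E'
C=np.array([479.,-384.]); X=np.array([.7071,-.7071]); Y=np.array([.7071,.7071])
def st(x,y,z): return np.r_[C+x*X+y*Y,z]
E
python3 - <<'E'
from h import *
s=snapshot("top"); t=snapshot("side"); I=s["img"].copy(); J=t["img"].copy()
for ang in (0,-90):
  for z in (285,):
    a=np.radians(ang); d=np.array([np.cos(a),np.sin(a)]); e=np.array([-d[1],d[0]])
    q=[st(*(np.array([92,-72])+i*94*d+j*38*e),z) for i,j in [(1,1),(1,-1),(-1,-1),(-1,1)]]
    for s_,im in ((s,I),(t,J)): cv2.polylines(im,[proj(s_,q).round().astype(int)],True,(255,0,0) if ang==0 else (0,255,0),1)
for P in (st(92,-72,215),st(85,0,285)): print(proj(s,P),proj(t,P))
# model checks
m=[st(-62.5,105,105),st(-62.5,-105,105),st(62.5,-105,105),st(62.5,105,105)]
for s_,im in ((s,I),(t,J)):
    cv2.polylines(im,[proj(s_,m).round().astype(int)],True,(255,0,255),1)
    l=[st(68.5+20,y,257) for y in (-107,107)]; cv2.polylines(im,[proj(s_,l).round().astype(int)],False,(0,255,255),1)
o=np.hstack([cv2.resize(I[30:260,280:512],(400,396)),cv2.resize(J[0:230,180:412],(400,396))])
cv2.imwrite("pics/foot.png",o[:,:,::-1])
E
```

```text
[[432.29718319 177.01157843]] [[319.7004894  107.10588048]]
[[419.72865622 153.45190972]] [[300.77097114  89.60475301]]
```

View pics/foot.png

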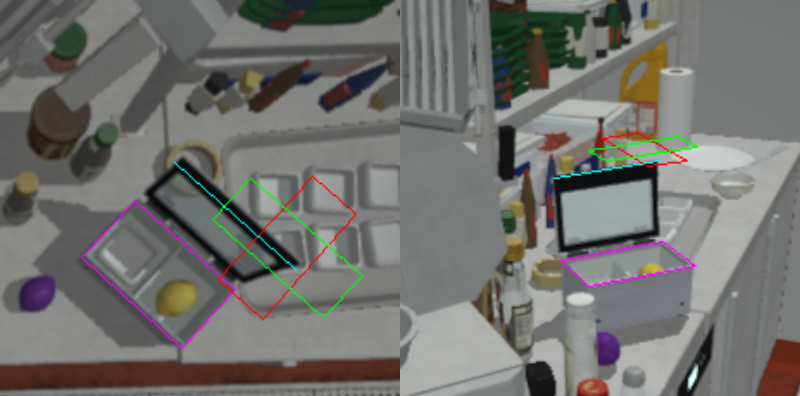

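The model outlines line up with the rim and the lip. The hand's footprint above the lid (red, and green after the turn) is clear of the bottles and the shelf. 

The plan is to straddle the lid near its right end, with one finger behind to push and one in front to catch. Once the lid is caught, I'll swing the rear finger out past the right edge about the catching finger, then lower the lid.

Emit:
{"method": "apply_moves", "body": {"targets": [{"delta_pos": [0.02, 0, -0.03], "yaw": 0, "grip": -1}, {"delta_pos": [0.055, 0, -0.06], "yaw": 0, "grip": -1}, {"delta_pos": [0.09, 0, -0.065], "yaw": 0, "grip": -1}, {"delta_pos": [0.13, 0, -0.065], "yaw": 0, "grip": -1}, {"delta_pos": [0.17, -0.003, -0.065], "yaw": 0, "grip": -1}]}}

```text
time: 0.72
eef_pos: [338.4, -550.1, 304.9]
tcp_rot: [3.139, -0.001, 0.281]
force: [0.1, -0.5, -0.4]
gripper_width: 0.999
grasp_force: 0.0
```

Emit:
{"method": "apply_moves", "body": {"targets": [{"delta_pos": [0.035, 0, 0], "yaw": 0, "grip": -1}, {"delta_pos": [0.07, -0.001, 0], "yaw": 0, "grip": -1}, {"delta_pos": [0.105, -0.002, 0], "yaw": 0, "grip": -1}, {"delta_pos": [0.14, -0.003, 0], "yaw": 0, "grip": -1}, {"delta_pos": [0.164, -0.004, 0], "yaw": 0, "grip": -1}]}}

```text
time: 1.13
eef_pos: [497.1, -497.6, 303.4]
tcp_rot: [-3.141, -0.002, 0.286]
force: [0.2, 0.5, -0.3]
gripper_width: 1.003
grasp_force: 0.0
```

Emit:
{"method": "apply_moves", "body": {"targets": [{"delta_pos": [0, 0, 0], "yaw": -7, "grip": -0.6}, {"delta_pos": [0, 0, 0], "yaw": -14, "grip": -0.6}, {"delta_pos": [0, 0, 0], "yaw": -21, "grip": -0.6}, {"delta_pos": [0, 0, 0], "yaw": -28, "grip": -0.6}, {"delta_pos": [0, 0, 0], "yaw": -28.8, "grip": -0.6}]}}

```text
time: 1.55
eef_pos: [493.1, -500.2, 303.4]
tcp_rot: [-3.141, -0.0, 0.789]
force: [0.6, -0.5, 0.1]
gripper_width: 0.799
grasp_force: 0.0
```

```bash
python3 - <<'E'
from h import *
t=snapshot("side"); w=snapshot("wrist")
J=cv2.resize(t["img"][20:220,230:420],(400,421)); W=cv2.resize(w["img"],(400,300))
o=np.zeros((421,800,3),np.uint8); o[:,:400]=J; o[:300,400:]=W
cv2.imwrite("pics/above.png",o[:,:,::-1])
print(proj(w,[st(88,-107,257),st(88,0,257),st(68,-105,105)]), w["cx"],w["fov_y"])
E
```

```text
[[244.12639446 265.08333558]
 [242.85055948 105.64655811]
 [229.45558388 192.64304665]] 251.13128859335674 62.52649526020035
```

View pics/above.png

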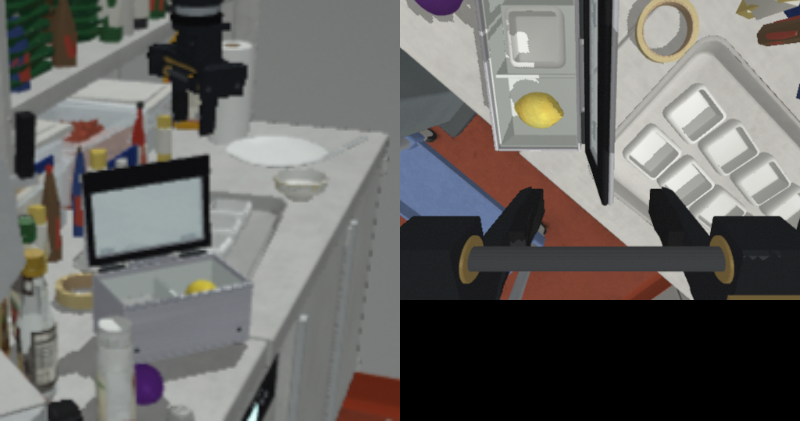

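The side view shows the hand above the lid's right end. In the wrist view the lip's right corner is at about crop (606,203), between the fingertips at (545,190) and (650,190), as predicted. I'll descend so the fingers straddle the lid.

Emit:
{"method": "apply_moves", "body": {"targets": [{"delta_pos": [0, 0, 0.018], "yaw": 0, "grip": -0.6}, {"delta_pos": [0, 0, 0.036], "yaw": 0, "grip": -0.6}, {"delta_pos": [0, 0, 0.054], "yaw": 0, "grip": -0.6}, {"delta_pos": [0, 0, 0.072], "yaw": 0, "grip": -0.5}, {"delta_pos": [0, 0, 0.088], "yaw": 0, "grip": -0.36}]}}

```text
time: 2.07
eef_pos: [492.9, -500.1, 214.6]
tcp_rot: [-3.141, 0.0, 0.782]
force: [-0.4, -0.1, 0.1]
gripper_width: 0.698
grasp_force: 0.0
```

Emit:
{"method": "apply_moves", "body": {"targets": [{"delta_pos": [0, -0.005, 0], "yaw": 0, "grip": -0.36}, {"delta_pos": [0, -0.01, 0], "yaw": 0, "grip": -0.36}, {"delta_pos": [0, -0.015, 0], "yaw": 0, "grip": -0.36}, {"delta_pos": [0, -0.019, 0], "yaw": 0, "grip": -0.36}, {"delta_pos": [0, -0.022, 0], "yaw": 0, "grip": -0.36}]}}

```text
time: 2.48
eef_pos: [478.0, -485.0, 217.5]
tcp_rot: [3.138, -0.0, 0.785]
force: [1.0, -0.2, 1.6]
gripper_width: 0.678
grasp_force: 0.4
```

```bash
python3 - <<'E'
from h import *
print(get_obs()["eef_pos"],get_obs()["force"])
t=snapshot("side"); w=snapshot("wrist")
J=cv2.resize(t["img"][40:170,250:380],(400,400)); W=cv2.resize(w["img"],(400,300))
o=np.zeros((400,800,3),np.uint8); o[:,:400]=J; o[:300,400:]=W
cv2.imwrite("pics/strad.png",o[:,:,::-1])
E
```

```text
[ 478.04647269 -484.96083679  217.4859974 ] [ 1.01611328 -0.23395731  1.57221444]
```

View pics/strad.png

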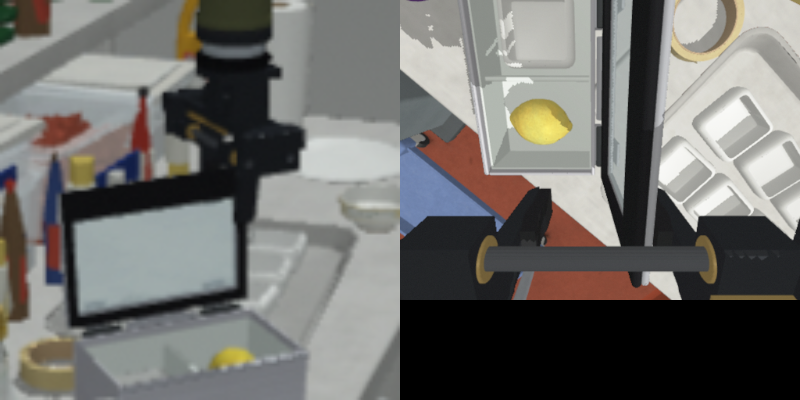

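The wrist view shows the lid between the fingers, with the rear finger at the cover at about (655,230) and the front finger clear at (545,215). Next is a slow push.

Emit:
{"method": "apply_moves", "body": {"targets": [{"delta_pos": [0, -0.004, 0], "yaw": 0, "grip": -0.36}, {"delta_pos": [0, -0.008, 0], "yaw": 0, "grip": -0.36}, {"delta_pos": [0, -0.012, 0], "yaw": 0, "grip": -0.36}, {"delta_pos": [0, -0.016, 0], "yaw": 0, "grip": -0.36}, {"delta_pos": [0, -0.02, 0], "yaw": 0, "grip": -0.36}]}}

```text
time: 3.0
eef_pos: [463.1, -470.2, 215.7]
tcp_rot: [-3.141, 0.0, 0.785]
force: [0.0, -0.9, 0.8]
gripper_width: 0.676
grasp_force: 0.3
```

Emit:
{"method": "apply_moves", "body": {"targets": [{"delta_pos": [0, -0.003, 0], "yaw": 0, "grip": -0.36}, {"delta_pos": [0, -0.006, 0], "yaw": 0, "grip": -0.36}, {"delta_pos": [0, -0.009, 0], "yaw": 0, "grip": -0.36}, {"delta_pos": [0, -0.012, 0], "yaw": 0, "grip": -0.36}, {"delta_pos": [0, -0.014, 0], "yaw": 0, "grip": -0.36}]}}

```text
time: 3.42
eef_pos: [453.1, -460.3, 215.6]
tcp_rot: [-3.141, 0.0, 0.785]
force: [-0.2, -0.5, 0.5]
gripper_width: 0.683
grasp_force: 0.0
```

Emit:
{"method": "apply_moves", "body": {"targets": [{"delta_pos": [0, -0.002, 0], "yaw": 0, "grip": -0.36}, {"delta_pos": [0, -0.003, 0], "yaw": 0, "grip": -0.36}, {"delta_pos": [0, -0.003, 0], "yaw": 0, "grip": -0.36}, {"delta_pos": [0, -0.003, 0], "yaw": 0, "grip": -0.36}, {"delta_pos": [0, -0.003, 0], "yaw": 0, "grip": -0.36}]}}

```text
time: 3.83
eef_pos: [451.6, -458.6, 215.7]
tcp_rot: [3.141, 0.0, 0.785]
force: [0.6, -0.8, 0.1]
gripper_width: 0.679
grasp_force: 0.0
```

```bash
python3 - <<'E'
from h import *
print(get_obs()["eef_pos"],get_obs()["force"])
t=snapshot("side"); w=snapshot("wrist")
J=cv2.resize(t["img"][40:170,250:380],(400,400)); W=cv2.resize(w["img"],(400,300))
o=np.zeros((400,800,3),np.uint8); o[:,:400]=J; o[:300,400:]=W
cv2.imwrite("pics/push.png",o[:,:,::-1])
E
```

```text
[ 451.56987227 -458.62795251  215.72934945] [ 0.64044145 -0.83276554  0.10080909]
```

View pics/push.png

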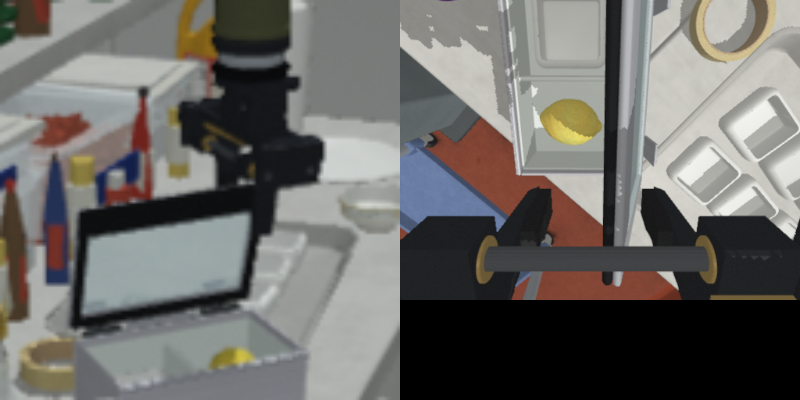

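The lid stands just about upright, between the fingers and held by hinge friction. I'll keep pushing.

Emit:
{"method": "apply_moves", "body": {"targets": [{"delta_pos": [0, -0.003, 0], "yaw": 0, "grip": -0.36}, {"delta_pos": [0, -0.006, 0], "yaw": 0, "grip": -0.36}, {"delta_pos": [0, -0.009, 0], "yaw": 0, "grip": -0.36}, {"delta_pos": [0, -0.012, 0], "yaw": 0, "grip": -0.36}, {"delta_pos": [0, -0.012, 0], "yaw": 0, "grip": -0.36}]}}

```text
time: 4.35
eef_pos: [442.1, -449.3, 215.7]
tcp_rot: [-3.14, 0.0, 0.786]
force: [-0.8, 0.3, -0.3]
gripper_width: 0.68
grasp_force: 0.6
```

```bash
python3 - <<'E'
from h import *
print(get_obs()["eef_pos"],get_obs()["force"])
t=snapshot("side"); w=snapshot("wrist")
J=cv2.resize(t["img"][40:170,250:380],(400,400)); W=cv2.resize(w["img"],(400,300))
o=np.zeros((400,800,3),np.uint8); o[:,:400]=J; o[:300,400:]=W
cv2.imwrite("pics/push2.png",o[:,:,::-1])
E
```

```text
[ 442.11116085 -449.29748252  215.67586251] [-0.77193033  0.28777124 -0.30069749]
```

View pics/push2.png

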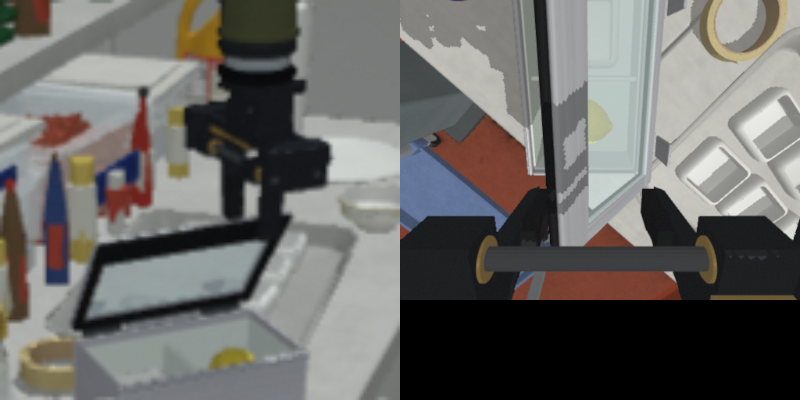

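The front finger has caught the lid at about 1.03 rad: the lip is against it at wrist crop (545,215), and the pad reads 0.6 N. Now I swing the rear finger out to the right, pivoting on the catching finger.

Emit:
{"method": "apply_moves", "body": {"targets": [{"delta_pos": [-0.0047, -0.0003, 0], "yaw": 7, "grip": -0.36}, {"delta_pos": [-0.0094, -0.0012, 0], "yaw": 14, "grip": -0.36}, {"delta_pos": [-0.0139, -0.0026, 0], "yaw": 21, "grip": -0.36}, {"delta_pos": [-0.0182, -0.0045, 0], "yaw": 28, "grip": -0.36}, {"delta_pos": [-0.0222, -0.007, 0], "yaw": 35, "grip": -0.36}]}}

```text
time: 4.87
eef_pos: [422.4, -460.5, 215.7]
tcp_rot: [-3.141, -0.0, 0.169]
force: [-0.2, 1.7, -1.0]
gripper_width: 0.678
grasp_force: 0.6
```

Emit:
{"method": "apply_moves", "body": {"targets": [{"delta_pos": [-0.0047, -0.0003, 0], "yaw": 7, "grip": -0.36}, {"delta_pos": [-0.0094, -0.0012, 0], "yaw": 14, "grip": -0.36}, {"delta_pos": [-0.0139, -0.0026, 0], "yaw": 21, "grip": -0.36}, {"delta_pos": [-0.0182, -0.0045, 0], "yaw": 28, "grip": -0.36}, {"delta_pos": [-0.0222, -0.007, 0], "yaw": 35, "grip": -0.36}]}}

```text
time: 5.28
eef_pos: [399.3, -457.7, 215.7]
tcp_rot: [-3.141, -0.0, -0.442]
force: [-0.9, 1.5, -0.4]
gripper_width: 0.677
grasp_force: 0.3
```

Emit:
{"method": "apply_moves", "body": {"targets": [{"delta_pos": [-0.0047, -0.0003, 0], "yaw": 7, "grip": -0.36}, {"delta_pos": [-0.0094, -0.0012, 0], "yaw": 14, "grip": -0.36}, {"delta_pos": [-0.0133, -0.0023, 0], "yaw": 20, "grip": -0.36}, {"delta_pos": [-0.0133, -0.0023, 0], "yaw": 20, "grip": -0.36}]}}

```text
time: 5.62
eef_pos: [387.8, -449.4, 215.6]
tcp_rot: [3.141, 0.001, -0.788]
force: [0.2, 0.0, -1.2]
gripper_width: 0.681
grasp_force: 0.4
```

```bash
python3 - <<'E'
from h import *
o=get_obs();print(o["eef_pos"],o["tcp_rot"],o["force"],o["q"])
t=snapshot("side"); w=snapshot("wrist")
J=cv2.resize(t["img"][40:170,250:380],(400,400)); W=cv2.resize(w["img"],(400,300))
o=np.zeros((400,800,3),np.uint8); o[:,:400]=J; o[:300,400:]=W
cv2.imwrite("pics/swing.png",o[:,:,::-1])
E
```

```text
[ 387.77602819 -449.40554162  215.64006167] [ 3.14118914e+00  1.06406207e-03 -7.87519739e-01] [ 0.1821765   0.02897327 -1.18832676] [ 0.69491673  0.67821946  0.14984056  1.69882626 -0.13356133  0.77557563
 -1.45063305]
```

View pics/swing.png

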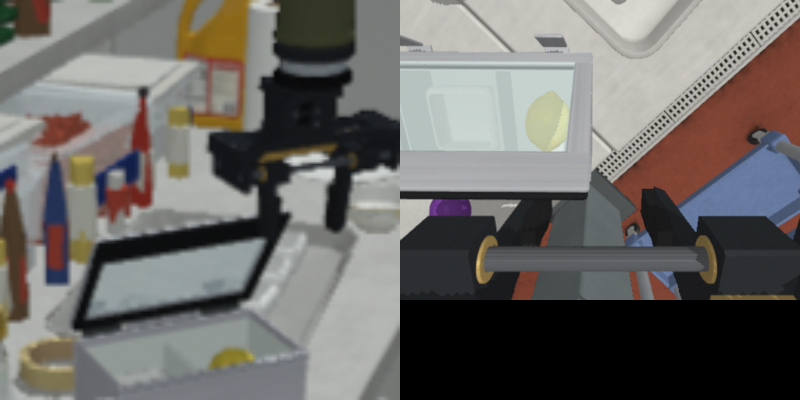

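The rear finger is now out past the lid's right edge at wrist crop (655,220), and the lid still rests on the front finger at (535,215). From here the tool's -x is forward, so I lower by moving -x and +z along the lip's arc.

Emit:
{"method": "apply_moves", "body": {"targets": [{"delta_pos": [-0.005, 0, 0.008], "yaw": 0, "grip": -0.36}, {"delta_pos": [-0.011, 0, 0.016], "yaw": 0, "grip": -0.36}, {"delta_pos": [-0.017, 0, 0.021], "yaw": 0, "grip": -0.36}, {"delta_pos": [-0.023, 0, 0.026], "yaw": 0, "grip": -0.36}, {"delta_pos": [-0.029, 0, 0.031], "yaw": 0, "grip": -0.36}]}}

```text
time: 6.13
eef_pos: [367.6, -429.4, 184.4]
tcp_rot: [-3.141, -0.0, -0.784]
force: [-0.5, 0.9, -0.4]
gripper_width: 0.679
grasp_force: 0.3
```

Emit:
{"method": "apply_moves", "body": {"targets": [{"delta_pos": [-0.005, 0, 0.005], "yaw": 0, "grip": -0.36}, {"delta_pos": [-0.01, 0, 0.011], "yaw": 0, "grip": -0.36}, {"delta_pos": [-0.015, 0, 0.017], "yaw": 0, "grip": -0.36}, {"delta_pos": [-0.0195, 0, 0.023], "yaw": 0, "grip": -0.36}, {"delta_pos": [-0.0235, 0, 0.0295], "yaw": 0, "grip": -0.36}]}}

```text
time: 6.55
eef_pos: [350.7, -412.5, 154.6]
tcp_rot: [3.142, 0.0, -0.785]
force: [-0.8, 0.8, -0.2]
gripper_width: 0.679
grasp_force: 0.5
```

Emit:
{"method": "apply_moves", "body": {"targets": [{"delta_pos": [-0.0035, 0, 0.0065], "yaw": 0, "grip": -0.36}, {"delta_pos": [-0.0065, 0, 0.0135], "yaw": 0, "grip": -0.36}, {"delta_pos": [-0.0095, 0, 0.0205], "yaw": 0, "grip": -0.36}, {"delta_pos": [-0.012, 0, 0.0275], "yaw": 0, "grip": -0.36}, {"delta_pos": [-0.012, 0, 0.035], "yaw": 0, "grip": -0.36}]}}

```text
time: 6.97
eef_pos: [341.1, -402.9, 119.3]
tcp_rot: [-3.141, 0.004, -0.785]
force: [-5.0, 4.5, -0.3]
gripper_width: 0.68
grasp_force: 3.5
```

```bash
cat > ang.py <<'E'
from h import *
o=get_obs();p=o["eef_pos"];print(p.round(1),"stx",(p[:2]-C)@X,"fwdF",68.5-(p[:2]-C)@X+9,"N",-o["force"][:2]@X,o["force"].round(2),o["time"])
t=snapshot("side")
# left end of lid lip (underside corner): list dark pixels' extreme upper-left near predicted corners
g=t["img"].astype(int).max(2)
for th in (.0,.1,.2,.3,.4,.5): print(th,proj(t,st(68.5-153*np.cos(th),107,105+153*np.sin(th))).round(1))
m=(g<45).astype(np.uint8); n,l,s_,c=cv2.connectedComponentsWithStats(m[60:200,255:370])
for i in range(1,n):
    if s_[i,4]>60: print(s_[i][:2]+[255,60],s_[i][2:],c[i]+[255,60])
cv2.imwrite(f"pics/x{o['time']:.1f}.png",t["img"][:,:,::-1])
E
python3 ang.py
```

```text
[ 341.1 -402.9  119.3] stx -84.11050919239725 fwdF 161.61050919239725 N 6.717375528995151 [-5.04  4.46 -0.32] 6.9667
0.0 [[291.4 169.5]]
0.1 [[291.3 164.8]]
0.2 [[291.  159.8]]
0.3 [[290.5 154.7]]
0.4 [[289.7 149.6]]
0.5 [[288.8 144.4]]
[349  92] [ 21   8 100] [358.98  96.34]
[289 100] [  81   56 1049] [347.39752145 124.13250715]
[365 132] [ 5 19 75] [367.36       142.34666667]
```

Emit:
{"method": "apply_moves", "body": {"targets": [{"delta_pos": [-0.0015, 0, 0.003], "yaw": 0, "grip": -0.36}, {"delta_pos": [-0.003, 0, 0.006], "yaw": 0, "grip": -0.36}, {"delta_pos": [-0.004, 0, 0.009], "yaw": 0, "grip": -0.36}, {"delta_pos": [-0.005, 0, 0.012], "yaw": 0, "grip": -0.36}, {"delta_pos": [-0.006, 0, 0.015], "yaw": 0, "grip": -0.36}]}}

```text
time: 7.43
eef_pos: [338.9, -400.8, 105.2]
tcp_rot: [3.142, -0.002, -0.785]
force: [-0.6, 0.6, -0.6]
gripper_width: 0.68
grasp_force: 0.8
```

```bash
cat >> ang.py <<'E'
for c_ in (291,293,295,297,299,301): print(c_,"dark rows",np.where(g[120:185,c_]<60)[0][[0,-1]]+120 if (g[120:185,c_]<60).any() else None)
E
python3 ang.py; python3 - <<'E'
import cv2,glob;import numpy as np
g=cv2.imread("pics/x7.0.png").max(2)
for c in (291,293,295,297,299,301): print(c,np.where(g[120:185,c]<60)[0]+120)
E
```

```text
[ 338.9 -400.8  105.2] stx -87.22130764573782 fwdF 164.72130764573782 N 0.9015782575058897 [-0.64  0.64 -0.63] 7.4333
0.0 [[291.4 169.5]]
0.1 [[291.3 164.8]]
0.2 [[291.  159.8]]
0.3 [[290.5 154.7]]
0.4 [[289.7 149.6]]
0.5 [[288.8 144.4]]
[349  97] [ 21   8 103] [359.16504854 101.46601942]
[300 105] [  70   55 1019] [348.1609421 128.9185476]
[365 137] [ 5 19 74] [367.37837838 147.24324324]
291 dark rows [160 160]
293 dark rows [160 160]
295 dark rows [159 160]
297 dark rows [159 159]
299 dark rows [158 159]
301 dark rows [158 159]
291 [155 156]
293 [155]
295 [154 155]
297 [154 155]
299 [154]
301 [153 154]
```

Emit:
{"method": "apply_moves", "body": {"targets": [{"delta_pos": [-0.0003, 0, 0.001], "yaw": 0, "grip": -0.36}, {"delta_pos": [-0.0006, 0, 0.002], "yaw": 0, "grip": -0.36}, {"delta_pos": [-0.0009, 0, 0.003], "yaw": 0, "grip": -0.36}, {"delta_pos": [-0.0012, 0, 0.004], "yaw": 0, "grip": -0.36}, {"delta_pos": [-0.0012, 0, 0.004], "yaw": 0, "grip": -0.36}]}}

```text
time: 7.9
eef_pos: [337.6, -399.6, 101.2]
tcp_rot: [3.142, -0.001, -0.785]
force: [-1.3, 1.6, -1.0]
gripper_width: 0.681
grasp_force: 0.8
```

```bash
python3 ang.py | grep -v "^0"
```

```text
[ 337.6 -399.6  101.2] stx -88.98939905744344 fwdF 166.48939905744345 N 2.102768638919111 [-1.35  1.63 -0.99] 7.9
[349  99] [21  8 96] [358.98958333 103.10416667]
[291 107] [  79   61 1021] [347.76591577 131.15866797]
[365 138] [ 5 19 72] [367.43055556 148.43055556]
291 dark rows [167 167]
293 dark rows [166 167]
295 dark rows [166 167]
297 dark rows [166 166]
299 dark rows [165 166]
301 dark rows [165 165]
```

Emit:
{"method": "apply_moves", "body": {"targets": [{"delta_pos": [0, 0, 0], "yaw": 0, "grip": -0.36}, {"delta_pos": [0, 0, 0], "yaw": 0, "grip": -0.36}, {"delta_pos": [0, 0, 0], "yaw": 0, "grip": -0.36}]}}

```text
time: 8.2
eef_pos: [337.6, -399.5, 101.3]
tcp_rot: [3.142, -0.0, -0.785]
force: [-0.2, 0.9, -1.3]
gripper_width: 0.683
grasp_force: 0.7
```

Emit:
{"method": "apply_moves", "body": {"targets": [{"delta_pos": [-0.0002, 0, 0.001], "yaw": 0, "grip": -0.36}, {"delta_pos": [-0.0004, 0, 0.002], "yaw": 0, "grip": -0.36}, {"delta_pos": [-0.0006, 0, 0.003], "yaw": 0, "grip": -0.36}, {"delta_pos": [-0.0008, 0, 0.004], "yaw": 0, "grip": -0.36}, {"delta_pos": [-0.001, 0, 0.005], "yaw": 0, "grip": -0.36}]}}

```text
time: 8.62
eef_pos: [337.2, -399.2, 96.2]
tcp_rot: [3.141, -0.001, -0.785]
force: [-0.9, -0.5, 0.4]
gripper_width: 0.682
grasp_force: 0.0
```

```bash
python3 ang.py | grep -v "^0"
```

```text
[ 337.2 -399.2   96.2] stx -89.53445616425346 fwdF 167.03445616425347 N 0.2567561382617811 [-0.9  -0.53  0.44] 8.6167
[349 100] [21  8 93] [358.98924731 104.72043011]
[291 109] [  79   59 1014] [347.71203156 132.62919132]
[365 140] [ 5 19 72] [367.44444444 150.15277778]
291 dark rows [167 167]
293 dark rows [166 167]
295 dark rows [166 167]
297 dark rows [166 166]
299 dark rows [165 166]
301 dark rows [165 165]
```

Emit:
{"method": "apply_moves", "body": {"targets": [{"delta_pos": [-0.001, 0, 0], "yaw": 0, "grip": -0.36}, {"delta_pos": [-0.003, 0, 0], "yaw": 0, "grip": -0.36}, {"delta_pos": [-0.01, 0, 0], "yaw": 0, "grip": -0.36}, {"delta_pos": [-0.025, 0, 0], "yaw": 0, "grip": -0.36}, {"delta_pos": [-0.045, 0, 0], "yaw": 0, "grip": -0.36}]}}

```text
time: 9.08
eef_pos: [305.4, -367.2, 96.3]
tcp_rot: [3.141, -0.002, -0.785]
force: [0.3, -0.1, -0.1]
gripper_width: 0.678
grasp_force: 0.0
```

Emit:
{"method": "apply_moves", "body": {"targets": [{"delta_pos": [-0.01, 0, -0.03], "yaw": 0, "grip": -0.36}, {"delta_pos": [-0.01, 0, -0.06], "yaw": 0, "grip": -0.36}, {"delta_pos": [-0.01, 0, -0.1], "yaw": 0, "grip": -0.36}, {"delta_pos": [-0.01, 0, -0.14], "yaw": 0, "grip": -0.36}, {"delta_pos": [-0.01, 0, -0.14], "yaw": 0, "grip": -0.36}]}}

```text
time: 9.5
eef_pos: [299.6, -362.3, 242.2]
tcp_rot: [3.141, -0.012, -0.786]
force: [0.1, 0.8, 0.7]
gripper_width: 0.679
grasp_force: 0.0
```

```bash
python3 ang.py | grep -v "^0"; python3 - <<'E'
from h import *
t=snapshot("side")
g=t["img"].astype(int).max(2)
for c in (310,325,340,345): print(c,np.where(g[130:190,c]<60)[0]+130)
for th in (0,.05,.1): print(th,proj(t,[st(68.5-153*np.cos(th)-3*np.sin(th),y,108+153*np.sin(th)) for y in (100,-107)]).round(1).tolist())
a=cv2.imread("pics/top0.png").astype(int); b=snapshot("top")["img"][:,:,::-1].astype(int)
d=(abs(a-b).max(2)>40).astype(np.uint8); n,l,s_,c=cv2.connectedComponentsWithStats(d)
print([s_[i].tolist() for i in range(1,n) if s_[i,4]>40])
E
```

```text
[ 299.6 -362.3  242.2] stx -142.17072408585608 fwdF 219.67072408585608 N 0.4738535921013465 [0.11 0.78 0.69] 9.5
[339  62] [ 31  61 822] [357.29683698  90.87226277]
[291 155] [62 13 79] [321.98734177 160.96202532]
291 dark rows [167 167]
293 dark rows [166 167]
295 dark rows [166 167]
297 dark rows [166 166]
299 dark rows [165 166]
301 dark rows [165 165]
310 [163 164]
325 [160 161]
340 [157 158]
345 [156 157]
0 [[293.6, 168.2], [354.8, 155.9]]
0.05 [[293.6, 165.9], [354.9, 153.6]]
0.1 [[293.5, 163.5], [355.0, 151.3]]
[[364, 121, 89, 74, 1726], [303, 147, 27, 14, 197], [352, 148, 64, 81, 2092], [292, 179, 10, 11, 52], [326, 179, 51, 46, 319], [311, 199, 37, 37, 328], [353, 226, 147, 85, 5528], [261, 228, 18, 14, 111], [396, 308, 101, 76, 2604], [181, 310, 110, 31, 1290], [469, 315, 43, 41, 955], [385, 366, 62, 18, 635]]
```

The lid's edge didn't move when the finger left it, and nothing supports it now, so it is shut. The hand is clear, so I'll hand in.

```bash
python3 -c "
from workcell import *
print(get_obs()['time'],sign_off())"
```

```text
the job is handed in; nothing more can be done
9.65 None
```

I pushed the lid from behind, caught it on a finger, let it down slowly until it shut, took the hand clear and handed the job in at 9.65 s; the sign-off call returned no verdict, so I can't confirm how it was judged.

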